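Copy a vessel outline on the tracing desk

TASK

Copy the vessel outline from the blue template onto the sheet. Slide the tracer by its black knob until its sprung stylus presses on the template's edge at the red start mark, rock the pencil down with the red pad, then lead the stylus along the whole curved edge to the green finish mark, always pressing on the edge but never pushed fully in while the pencil is down. Rock the pencil up again with the grey pad there, and leave the glass tumbler, the wooden block and the beeswax beside the desk alone.

Things in the scene. Friction and masses are not known exactly. Their poses are not given: they have to be found in the camera images.
- desk: wooden sloping desk, fixed, 290 mm wide, 220 mm deep; origin at the centre of its underside. x runs level from its low front (robot side) to its high back, y to its left, z up. Its board rises along x at 25 degrees: up-slope is (cos25, 0, sin25) and the board's normal, pointing out of the board, (-sin25, 0, cos25) in this frame
- board_mid (a point): middle of the desk board's upper face, 74 mm above the desk's origin
- lamp (a point): middle of the underside of the lamp bar that stands over the desk: 300 mm long along the desk's y, 44 mm wide, 16 mm thick, on thin posts at its two ends that come from the desk's back corners. An upright wrist would strike it: work with the tool tilted about 25 degrees, along the board's normal, wrist towards the robot
- knob (a point): grip point on the axis of the black knob, 20 mm below its top; 26 mm thick, 55 mm high on a flat plate, its axis along the board's normal. Knob, stylus and pencil slide together, without turning, up and down the slope (joint head, friction 5 N) and left and right (joint gantry, friction 3 N); they stay where they are left, also with the stylus pressed in
- gantry (a joint): sideways travel of the tracer, m, + to the desk's left (+y), range -0.085 to 0.085
- head (a joint): travel of the tracer's head on its beam, m, + up-slope, range -0.052 to 0.030
- stylus (a joint): how far the sprung stylus is pushed in, m: 0 = out, touching nothing; 0.012 = fully in. A soft spring (0.9 N when it starts to give, 2.7 N fully in); aim for about 0.006 along the edge
- stylus_tip (a point): centre of the stylus's steel ball, 10 mm in diameter, its centre 5.5 mm above the board. When out it lies 60 mm down-slope of the knob's axis (56.5 mm nearer the board than point knob), not offset sideways; pushed in by d it lies 60 mm - d down-slope
- pencil (a joint): rocker with the pencil, rad: 0 = pencil up, 0.30 = pencil down on the sheet; it stays where it is put. About 2 N on a pad turns it; press it home against its stop with about 5 N
- pad_red (a point): middle of the top of the rocker's red pad, 23 mm in diameter, 50 mm up-slope of the knob's axis and 30 mm to its left (+y of the desk); pressed 9 mm towards the board it puts the pencil down. The red pencil stands 36 mm farther left, its top about 25 mm above the pad
- pad_grey (a point): middle of the top of the rocker's grey pad, 60 mm right of the red one; pressed 9 mm towards the board it lifts the pencil
- tumbler: clear glass tumbler, 64 mm in diameter, 90 mm high, standing right of the desk; origin at the centre of its foot. Leave alone
- wood_billet: plain brown block of wood, 130 x 55 x 22 mm, lying flat right of the tumbler; origin at the centre of its underside. Leave alone
- beeswax: yellow block of beeswax, 50 x 75 x 32 mm, lying left of the desk beyond the blowpipe; leave alone
- edge_0 (a point): where the centre of the stylus ball is when it touches the template's edge, at the red start mark, 75 mm left of the template's middle. The template is a blue plate, 180 mm long, 8 mm thick, fixed on the board's lower half, its wavy edge facing up-slope (away from the robot)
- edge_1 (a point): the same, 50 mm left. A cubic spline through edge_0 to edge_6 (each about 25 mm farther right) gives the ball's path within 1 mm; its slopes reach 33 degrees
- edge_2 (a point): the same, 25 mm left
- edge_3 (a point): the same, the middle
- edge_4 (a point): the same, 25 mm right
- edge_5 (a point): the same, 50 mm right
- edge_6 (a point): the same, 75 mm right, at the green finish mark

How it is judged:
By the outcome, as a careful person would: the job done as asked, in the order asked, and still so for the second after the job is handed in, with the robot touching nothing.
It also fails if it takes over 69 s, if anything falls off the work surface, if the arm or the gripper's body presses on something with over 40 N, if the wrist force passes 120 N, or if a joint passes its speed limit or range.

ROBOT

A 6-joint arm with a two-finger parallel gripper is mounted at the origin on a cart in front of the work surface, level with it; the furniture and walls round the work are solid. World frame = base frame: x ahead of the robot, y to its left, z up, the work surface at z = 0. Lengths are in m, angles in degrees, forces in N, time in s.
With the tool pointing down it reaches from about 0.375 to 0.9 m from the base axis. Payload 3.1 kg.
Tool frame: the origin (TCP) lies on the centre line of the jaws, within the pads' length; the fingertips stand 25 mm ahead of it and the grasp point (between the pads) lies 6 mm ahead of it; z points along the fingers, y is the line along which they close (so a half turn about z gives the same grasp; the last joint's range is limited). The gripper opens to 87 mm and grips with 3 to 60 N. Pads are 19 mm wide; open, the fingers measure 117 mm over their backs; the gripper's body (75 mm by 190 mm) begins 51 mm behind the grasp point.
Start: joints at [66.95, 30.224, 82.088, -0, 67.689, -10.227], TCP at [0.139, 0.609, 0.248] pointing down, gripper open.
Joint ranges: [-176.69, 176.69], [-43.24, 126.21], [12.49, 139.97], [-82, 262], [0, 151.66], [-163.58, 163.58]. Speed limits (degrees/s): [159.86, 159.86, 180, 180, 180, 180].

INTERFACE

Orientations are given as a 3x3 rotation matrix whose columns are the frame's x, y, z axes.
In Python, from rig import read_state, capture, camera_params, hand_in gives the robot as it stands.
- The arm moves only by the tool apply_moves, never from a script. Its argument "rows" is a list of rows, each an object of numbers: "x", "y", "z": the shift along the tool's x, y, z in mm; "rx", "ry", "rz": the turn, a rotation vector about the tool's x, y, z in units of 6 degrees (1.0 is 6 degrees); "claw": the closure in counts, from 0 (fully open) to 255 (shut). A call has 1 to 10 rows; each row is the pose to reach, as a shift and turn from the pose commanded when the call began, along the tool's axes at that moment; what a row does not reach only later rows make up. A row lasts 1/8 s, in which the tool goes at most 62.5 mm and 10.7 degrees, less where a joint would pass 70% of its speed; a pose out of reach is approached as far as the arm can. A call with a gripper value outside its range is refused whole. The fingers move at their own pace and stop on an object; the grip force is fixed at half the most. Time passes only in rows, so rows that repeat a pose let the fingers close. It gives the time, the measured TCP pose, the force, the opening and the grip force at its end, in the units of the state.
- read_state(): the state, without advancing time (a new reading comes with each control period).
- capture(name): name is "scene" or "top" or "wrist"; returns (picture, depth): 384x512x3 uint8, red, green, blue; 384x512 float32, m along the optical axis (not along the pixel's ray), 0 where there is no reading.
- camera_params(name): a dict with "fx", "fy", "cx", "cy" (pixels), "xyz" and "orientation" of the camera in the world. Camera axes: x right, y up, looking along -z (the intrinsics and any distortion apply to the point x, -y, -z); pixel columns grow to the right and rows downward; lengths in m; the calibration is good to about 2 mm. A picture is of the moment at which its call begins: read the wrist's pose just before it. camera_params takes no time and is no camera call; for the wrist camera it gives the pose at the moment of the call.
- hand_in(): hands the job in; it is judged then, once.
The state is a dict: "time_s": time; "joint_positions": joint angles; "qvel": joint speeds; "tau": joint torques, N m; "position": TCP position; "tcp_rot": TCP orientation; "force": force on the tool from outside, world axes, zero at the start; "moment": the same for the moment, N m; "opening": opening from 0.0 (shut) to 1.0 (fully open); "grasp_force": force on a finger pad.
Only numpy, scipy, OpenCV 4.12 (cv2) and the standard library are available. Lean on these libraries where they do the work, as an engineer would, in place of code of your own. Each camera call takes 0.05 s, during which the arm holds its last target. There are 200 camera calls.

## Working session

There is one attempt and no reset: what is moved stays moved. The work goes in short steps, Python scripts to look and compute and a tool call to move; the robot and the scene stay as the last step left them, time stands still between calls to the robot, and variables do not carry over. Pictures are saved under pics/ and viewed, at most 10 in all, crops included, and the job is handed in when it is done.

Besides the shell and the picture viewer there is one more tool, called by a JSON object that holds its "name" and its "arguments". apply_moves: Moves the arm, as the interface text tells. Its arguments: {"type":"object","properties":{"rows":{"type":"array"}},"required":["rows"]}

```bash
mkdir -p pics; ls
cat > h.py <<'E'
import numpy as np, cv2
from rig import *
def save(n,im): cv2.imwrite('pics/'+n+'.png',im[:,:,::-1])
def pts(name,depth):
    p=camera_params(name);h,w=depth.shape
    v,u=np.mgrid[:h,:w]
    c=np.stack([(u-p['cx'])/p['fx']*depth,-(v-p['cy'])/p['fy']*depth,-depth],-1)
    return c@np.array(p['orientation']).T+np.array(p['xyz'])
E
python3 - <<'E'
from h import *
for n in ('scene','top'):
    im,d=capture(n); save(n,im); np.savez(n,im=im,d=d,P=pts(n,d)); print(n,camera_params(n))
s=read_state();print(s)
E
```

```text
pics
scene {'fx': 389.6372776573688, 'fy': 389.6372776573688, 'cx': 257.35735950483, 'cy': 192.30508303265228, 'xyz': array([-0.49558511, -0.5558069 ,  0.98577407]), 'orientation': array([[ 0.58391329,  0.43772918, -0.68369469],
       [-0.81165663,  0.29809446, -0.50234769],
       [-0.01608664,  0.84825283,  0.52934711]])}
top {'fx': 404.59740384530227, 'fy': 404.59740384530227, 'cx': 256.75545553473324, 'cy': 191.44477155740552, 'xyz': array([0.2922105 , 0.16564975, 1.63753037]), 'orientation': array([[ 0.02850782,  0.98899337, -0.14518751],
       [-0.9995476 ,  0.02681123, -0.01362921],
       [-0.00958654,  0.14551036,  0.98931028]])}
{'time_s': 0.1, 'joint_positions': array([ 6.69508208e+01,  3.02719021e+01,  8.21465923e+01,  1.04931943e-03,
        6.76884459e+01, -1.02262975e+01]), 'qvel': array([ 0.00575265, -0.04370123, -0.24467192, -0.11589201,  0.15889414,
        0.02553732]), 'tau': array([-4.65043922e-04, -4.40986526e+01, -1.77150464e+01,  6.34798058e-02,
        5.34323242e-02, -5.39461860e-05]), 'position': array([0.13843563, 0.60887894, 0.24670168]), 'tcp_rot': array([[-9.75059122e-01,  2.21944028e-01, -7.46348466e-04],
       [ 2.21945010e-01,  9.75057683e-01, -1.71082447e-03],
       [ 3.48025533e-04, -1.83380332e-03, -9.99998258e-01]]), 'force': array([ 0.45849264, -0.60389586,  0.18579635]), 'moment': array([-0.01404692, -0.00053622,  0.0318305 ]), 'grasp_force': 0.0, 'opening': 0.9987864453687896}
```

View pics/scene.png

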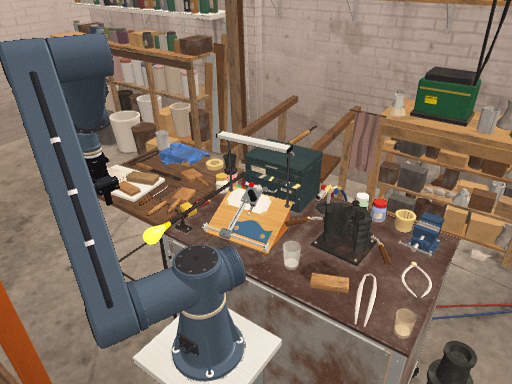

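View pics/top.png

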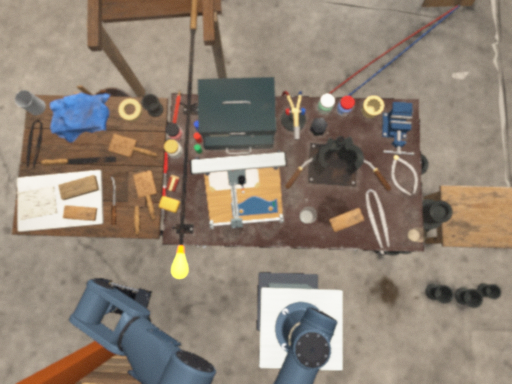

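The scene view shows the desk at about (248,220), and the top view at about (245,195). The template is blue at (258,208), the knob black at (241,180), and the white lamp bar runs (205,163)–(285,158).

Run:
```python
from h import *
a=np.load('top.npz');im,d,P=a['im'],a['d'],a['P']
hsv=cv2.cvtColor(im,cv2.COLOR_RGB2HSV)
# board plane: wooden pixels in region, fit
reg=np.zeros(d.shape,bool);reg[185:224,206:286]=1
wood=reg&(hsv[...,0]<22)&(hsv[...,1]>100)&(hsv[...,2]>140)
X=P[wood];X=X[X[:,2]>0.02]
for _ in range(5):
    c=X.mean(0);n=np.linalg.svd(X-c,full_matrices=False)[2][2];n*=np.sign(n[2])
    r=(X-c)@n; X=X[abs(r)<max(0.003,1.5*r.std())]
print('plane',c,n,'tilt',np.degrees(np.arccos(n[2])),'yaw',np.degrees(np.arctan2(-n[1],-n[0])),len(X))
blue=reg&(hsv[...,0]>95)&(hsv[...,0]<115)&(hsv[...,1]>120)
B=P[blue];print('blue',B.mean(0),B.min(0),B.max(0),blue.sum())
m=cv2.minAreaRect(X[:,:2].astype(np.float32)*1000);print(m)
lamp=np.zeros(d.shape,bool);lamp[148:178,200:290]=1
L=P[lamp&(P[...,2]>0.2)];print('lamp',L.mean(0),L.min(0),L.max(0),cv2.minAreaRect(L[:,:2].astype(np.float32)*1000))
print(P[170:190:3,235:250:3].round(3).tolist())
p=camera_params('top')
sc=np.load('scene.npz')['im'][120:270,180:330];save('crop',np.hstack([cv2.resize(sc,(400,400)),cv2.resize(im[145:235,195:295],(400,400))]))
# yellow bulb
print('bulb',P[255:270,175:185].reshape(-1,3)[::20])
```

```text
plane [0.49026984 0.25698758 0.06389309] [-0.42523729 -0.05138098  0.90362229] tilt 25.361636605316242 yaw 6.889590651650125 732
blue [0.4670532  0.19351773 0.05849358] [0.44211961 0.11372672 0.04188311] [0.49709662 0.25149665 0.07743122] 271
((481.91595458984375, 236.3572998046875), (112.640380859375, 290.8061828613281), 7.831251621246338)
lamp [0.5641428  0.22824344 0.40238401] [0.2922105  0.09293336 0.37292197] [0.6136932  0.36575636 1.63753037] ((442.28515625, 210.88694763183594), (310.6276550292969, 275.97607421875), 9.027483940124512)
[[[0.544, 0.254, 0.377], [0.592, 0.259, 0.141], [0.592, 0.248, 0.141], [0.593, 0.237, 0.139], [0.598, 0.226, 0.112]], [[0.581, 0.27, 0.137], [0.581, 0.259, 0.136], [0.581, 0.248, 0.138], [0.582, 0.237, 0.132], [0.587, 0.226, 0.108]], [[0.571, 0.271, 0.127], [0.569, 0.259, 0.138], [0.57, 0.247, 0.137], [0.572, 0.236, 0.128], [0.576, 0.226, 0.106]], [[0.56, 0.27, 0.126], [0.554, 0.257, 0.158], [0.551, 0.245, 0.178], [0.555, 0.235, 0.156], [0.565, 0.226, 0.104]], [[0.549, 0.27, 0.119], [0.54, 0.256, 0.173], [0.54, 0.244, 0.179], [0.541, 0.234, 0.17], [0.555, 0.226, 0.091]], [[0.543, 0.272, 0.088], [0.543, 0.26, 0.088], [0.53, 0.244, 0.17], [0.544, 0.237, 0.086], [0.544, 0.226, 0.087]], [[0.528, 0.27, 0.109], [0.531, 0.26, 0.087], [0.533, 0.249, 0.081], [0.533, 0.237, 0.08], [0.532, 0.225, 0.086]]]
bulb [[ 0.25204232  0.69879698 -0.91034499]
 [ 0.23954829  0.70012891 -0.92013233]
 [ 0.25255942  0.49133295  0.07693871]
 [ 0.24516636  0.4901055   0.08073769]
 [ 0.23777764  0.48913531  0.08331383]
 [ 0.23050776  0.48773123  0.08798724]
 [ 0.22339844  0.48584082  0.09501902]
 [ 0.21576711  0.48647219  0.08990774]]
```

View pics/crop.png

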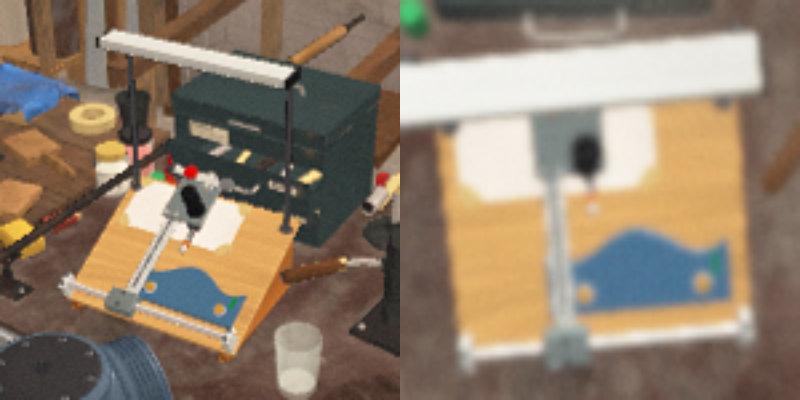

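The crop shows the beam just left of the black knob (crop 587,155). The stylus is below it at (592,205), and the green finish mark is at (717,262). The red start mark is hidden under the beam.

```bash
cat >> h.py <<'E'
from scipy.spatial.transform import Rotation as R
PSI=np.radians(7.3);T=np.radians(25)
def axes(psi=None):
    psi=PSI if psi is None else psi
    c,s=np.cos(psi),np.sin(psi)
    u=np.array([c*np.cos(T),s*np.cos(T),np.sin(T)]);l=np.array([-s,c,0]);n=np.array([-c*np.sin(T),-s*np.sin(T),np.cos(T)])
    return u,l,n
def rt(psi=None):
    u,l,n=axes(psi); return np.stack([-u,l,-n],1)
def delta(p,Rt,s=None):
    s=s or read_state();R0=np.array(s['tcp_rot'])
    return (R0.T@(np.array(p)-s['position'])*1000).round(1),(np.degrees(R.from_matrix(R0.T@Rt).as_rotvec())/6).round(3)
E
python3 - <<'E'
from h import *
print(delta([0.405,0.22,0.25],rt()))
P=np.load('top.npz')['P']; a=np.array([.139,.609]);b=np.array([.405,.22]);t=(b-a)/np.linalg.norm(b-a)
q=P[...,:2]-a;s=q@t;w=q@[-t[1],t[0]]
for k in np.arange(0.1,.6,.1):
    m=(abs(s-k)<.05)&(abs(w)<.12)&(P[...,2]<1);print(k,P[m][:,2].max() if m.any() else None)
P=np.load('scene.npz')['P'];q=P[...,:2]-a;s=q@t;w=q@[-t[1],t[0]]
for k in np.arange(0.1,.6,.1):
    m=(abs(s-k)<.05)&(abs(w)<.12)&(P[...,2]<1);print(k,P[m][:,2].max() if m.any() else None)
E
```

```text
(array([-346.2, -320. ,   -2.8]), array([-0.748, -4.13 , -3.297]))
0.1 0.6555972488344088
0.2 0.09839038384908205
0.30000000000000004 0.08988472047235296
0.4 0.07073862717545776
0.5 0.3793594175742574
0.1 0.6027813400926394
0.2 0.09560468013204637
0.30000000000000004 0.08213310044495858
0.4 0.0670967174132795
0.5 0.17953121009707207
```

{"name": "apply_moves", "arguments": {"rows": [{"x":-35,"y":-32,"z":0,"rx":-0.07,"ry":-0.4,"rz":-0.33},{"x":-80,"y":-73,"z":0,"rx":-0.17,"ry":-0.95,"rz":-0.76},{"x":-125,"y":-115,"z":-1,"rx":-0.27,"ry":-1.49,"rz":-1.19},{"x":-170,"y":-157,"z":-1,"rx":-0.37,"ry":-2.03,"rz":-1.62},{"x":-215,"y":-199,"z":-2,"rx":-0.46,"ry":-2.56,"rz":-2.05},{"x":-260,"y":-240,"z":-2,"rx":-0.56,"ry":-3.1,"rz":-2.48},{"x":-305,"y":-282,"z":-3,"rx":-0.66,"ry":-3.64,"rz":-2.9},{"x":-346,"y":-320,"z":-3,"rx":-0.75,"ry":-4.13,"rz":-3.3},{"x":-346,"y":-320,"z":-3,"rx":-0.75,"ry":-4.13,"rz":-3.3},{"x":-346,"y":-320,"z":-3,"rx":-0.75,"ry":-4.13,"rz":-3.3}]}}

```text
validation failed for argument at $.ro...
```

Run:
```python
from h import *
s=read_state();print(s['time_s'],s['position'],delta([0.405,0.22,0.25],rt(),s))
p=camera_params('wrist');im,d=capture('wrist');save('w1',im);np.savez('w1',im=im,d=d,P=pts('wrist',d));print(p,d.min(),d.max())
```

```text
0.1 [0.13843563 0.60887894 0.24670168] (array([-346.2, -320. ,   -2.8]), array([-0.748, -4.13 , -3.297]))
{'fx': 270.44315966580984, 'fy': 270.44315966580984, 'cx': 254.71443346351256, 'cy': 186.89231106508112, 'xyz': array([0.06050221, 0.62743952, 0.38429076]), 'orientation': array([[ 0.22168902, -0.9338071 , -0.28081716],
       [ 0.97511252,  0.21138324,  0.06687828],
       [-0.00309137, -0.28865451,  0.95742834]])} 0.0 1.4762607
```

View pics/w1.png

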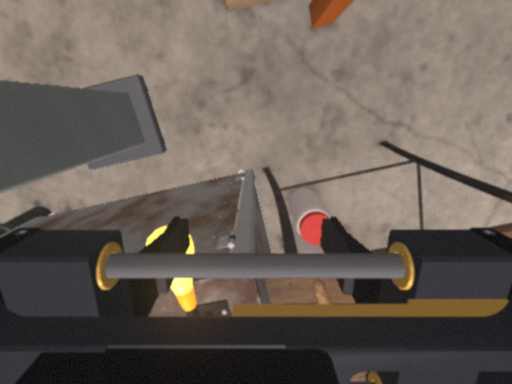

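The first move call was refused, so the arm has not moved; I'll add "claw". The wrist view shows image-up as tool +x, with the fingers at rows 220–300.

{"name": "apply_moves", "arguments": {"rows": [{"x":-35,"y":-32,"z":0,"rx":-0.07,"ry":-0.4,"rz":-0.33,"claw":0},{"x":-80,"y":-73,"z":0,"rx":-0.17,"ry":-0.95,"rz":-0.76,"claw":0},{"x":-125,"y":-115,"z":-1,"rx":-0.27,"ry":-1.49,"rz":-1.19,"claw":0},{"x":-170,"y":-157,"z":-1,"rx":-0.37,"ry":-2.03,"rz":-1.62,"claw":0},{"x":-215,"y":-199,"z":-2,"rx":-0.46,"ry":-2.56,"rz":-2.05,"claw":0},{"x":-260,"y":-240,"z":-2,"rx":-0.56,"ry":-3.1,"rz":-2.48,"claw":0},{"x":-305,"y":-282,"z":-3,"rx":-0.66,"ry":-3.64,"rz":-2.9,"claw":0},{"x":-346,"y":-320,"z":-3,"rx":-0.75,"ry":-4.13,"rz":-3.3,"claw":0},{"x":-346,"y":-320,"z":-3,"rx":-0.75,"ry":-4.13,"rz":-3.3,"claw":0},{"x":-346,"y":-320,"z":-3,"rx":-0.75,"ry":-4.13,"rz":-3.3,"claw":0}]}}

```text
time_s: 1.4
position: [0.4048, 0.2205, 0.2505]
tcp_rot: [[-0.899, -0.126, 0.419], [-0.113, 0.992, 0.055], [-0.423, 0.002, -0.906]]
force: [-0.7, -0.7, 0.1]
opening: 0.995
grasp_force: 0.0
```

Run:
```python
from h import *
s=read_state();print(s['time_s'],s['position'],delta([0.405,0.22,0.25],rt(),s))
p=camera_params('wrist');im,d=capture('wrist');save('w2',im);np.savez('w2',im=im,d=d,P=pts('wrist',d));print(p['xyz'])
```

```text
1.4 [0.40484335 0.22045963 0.25046785] (array([ 0.1, -0.5,  0.5]), array([ 0.013,  0.002, -0.018]))
[0.27537786 0.20444981 0.34139081]
```

View pics/w2.png

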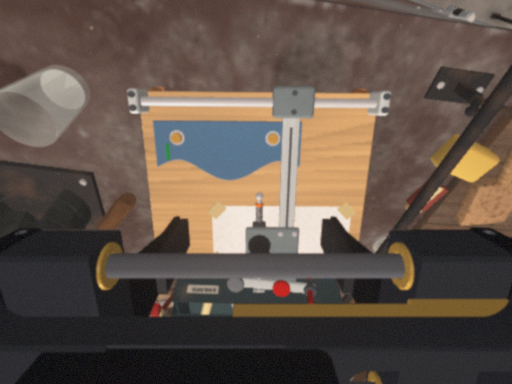

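The wrist view shows the template at cols 153–301, rows 121–180, with the green mark at (168,151). The stylus tip is at (259,198), the knob at about (259,244) behind the gripper rod, the red pad at (282,288), the grey at (235,284), and the beam over the start mark.

```bash
cat >> h.py <<'E'
def ray(name,uv,n,h,p=None):
    "intersect pixel rays with plane n.x=h"
    p=p or camera_params(name);uv=np.atleast_2d(uv).astype(float)
    c=np.stack([(uv[:,0]-p['cx'])/p['fx'],-(uv[:,1]-p['cy'])/p['fy'],-np.ones(len(uv))],1)@np.array(p['orientation']).T
    o=np.array(p['xyz']);t=(h-o@n)/(c@n);return o+c*t[:,None]
E
python3 - <<'E'
from h import *
a=np.load('w2.npz');im,d,P=a['im'],a['d'],a['P']
hsv=cv2.cvtColor(im,cv2.COLOR_RGB2HSV)
reg=np.zeros(d.shape,bool);reg[112:225,148:378]=1
H,S,V=[hsv[...,i] for i in range(3)]
wood=reg&(H>8)&(H<24)&(S>90)&(V>140)
X=P[wood]
for _ in range(6):
    c=X.mean(0);n=np.linalg.svd(X-c,full_matrices=False)[2][2];n*=np.sign(n[2]);r=(X-c)@n;X=X[abs(r)<max(.0015,2*r.std())]
print(c,n,'tilt',np.degrees(np.arccos(n[2])),'psi',np.degrees(np.arctan2(-n[1],-n[0])),len(X),r.std())
# rod direction (front guide, bright) and template straight bottom edge
u,l,nn=axes();h0=c@nn;print('h0',h0)
blue=((H>95)&(H<118)&(S>90)&reg).astype(np.uint8)
bx=[x for x in range(158,270)]
lo=[];up=[]
for x in range(153,282):
    ys=np.where(blue[:,x])[0]
    if len(ys)>5: lo.append((x,ys.min()-.5));up.append((x,ys.max()+.5))
lo=np.array(lo);up=np.array(up)
L=ray('wrist',lo,nn,h0+.008);U=ray('wrist',up,nn,h0+.008)
sel=(lo[:,0]>185)&(lo[:,0]<262)|(lo[:,0]<170)
dd=L[:]-L.mean(0);
vx,vy,x0,y0=cv2.fitLine(np.stack([L@l,L@u],1).astype(np.float32),cv2.DIST_HUBER,0,.0005,.001).ravel()
print('template bottom yaw offs',np.degrees(np.arctan(vy/vx)),'at',x0,y0)
xs=np.where(blue[125:165].sum(0)>15)[0];print('blue cols',xs.min(),xs.max())
# wood board edges
for row in (150,170,190,205):
    w=np.where(wood[row])[0];q=ray('wrist',[[w.min(),row],[w.max()+1,row]],nn,h0);print('board',row,w.min(),w.max(),q@l,q@u)
print('up',np.round(np.stack([up[:,0],U@l*1e3,U@u*1e3],1)[::8],1).tolist())
# stylus
cr=im[185:275,225:310];save('w2c',cv2.resize(cr,(680,600*90//90),interpolation=cv2.INTER_CUBIC))
print('bluedepth',np.median(P[blue>0]@nn)-h0)
kb=(P@nn-h0>.08)&(P@nn-h0<.12)&reg; print(kb.sum(), P[kb].mean(0) if kb.any() else 0)
E
```

```text
[0.49058197 0.2504099  0.06447145] [-0.41868612 -0.04897655  0.90680937] tilt 24.931912210504333 psi 6.671952791054176 13223 0.0006517791121475416
h0 -0.16066437689461438
template bottom yaw offs -2.3360553 at 0.13434823 0.44140476
blue cols 227 253
board 150 148 371 [0.03299147 0.31866885] [0.46990089 0.46981721]
board 170 148 368 [0.03002772 0.31805162] [0.49603261 0.49598674]
board 190 149 365 [0.02826172 0.31740673] [0.52333467 0.52332901]
board 205 150 363 [0.02722272 0.31724308] [0.54462768 0.54465358]
up [[158.0, 48.3, 471.8], [189.0, 86.4, 479.3], [198.0, 98.3, 469.2], [210.0, 112.7, 481.9], [218.0, 123.0, 474.3], [226.0, 132.9, 478.0], [234.0, 142.5, 500.0], [242.0, 152.8, 497.4], [251.0, 164.3, 487.0], [259.0, 174.3, 473.0]]
bluedepth 0.008278881269933924
0 0
```

View pics/w2c.png

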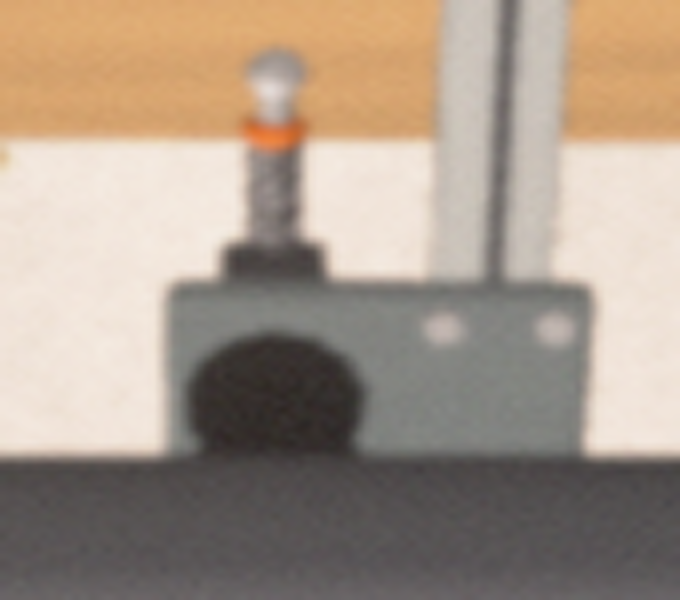

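The crop shows the ball at crop (273,70), i.e. pixel (259.1,195.5), the knob centred on col 259.5, and the head plate with the beam to its right.

```bash
sed -i 's/radians(7.3)/radians(6.7)/' h.py
python3 - <<'E'
from h import *
a=np.load('w2.npz');im,d,P=a['im'].astype(int),a['d'],a['P']
u,l,n=axes();h0=np.median([0.49058197,0.2504099,0.06447145]@n)
# blue: B-R
blue=((im[...,2]-im[...,0])>15).astype(np.uint8);blue[:,:150]=0;blue[:,303:]=0;blue[:112]=0;blue[190:]=0
blue=cv2.morphologyEx(blue,cv2.MORPH_OPEN,np.ones((3,3)))
cols=np.arange(152,303)
lo=[];up=[]
for x in cols:
    ys=np.where(blue[:,x])[0]
    if len(ys)>8: lo.append((x,ys.min()-.5));up.append((x,ys.max()+.5))
lo=np.array(lo);up=np.array(up);p=camera_params('wrist')
L=ray('wrist',lo,n,h0+.008);U=ray('wrist',up,n,h0+.008)
m=lo[:,0]<275
k=cv2.fitLine(np.stack([L[m]@l,L[m]@u],1).astype(np.float32),cv2.DIST_HUBER,0,.0005,.001).ravel();print('bottom yaw',np.degrees(np.arctan(k[1]/k[0])),k[2:])
print('cols',lo[[0,-1],0],'l ext',L[[0,-1]]@l)
print(np.round(np.stack([up[:,0],up[:,1],U@l*1e3,U@u*1e3],1)[::6],1).tolist())
g=(im[...,1]-im[...,0]>30)&(im[...,1]-im[...,2]>10);g[:,:150]=0;g[:,200:]=0;g[:120]=0;g[175:]=0
v,w=np.where(g);print('green',w.mean() if len(w) else 0,v.min(),v.max(),len(w));q=ray('wrist',[[w.mean(),v.mean()]],n,h0+.008);print(q@l,q@u)
t=ray('wrist',[[259.1,195.5]],n,h0+.0055)[0];print('tip l,u',t@l,t@u,'h0',h0,t);kn=t+.06*u+.0565*n;print('knob',kn)
for row in (150,170,190,205):
    w=np.where((im[row,:,0]-im[row,:,2]>50))[0];w=w[(w>130)&(w<385)];q=ray('wrist',[[w.min(),row],[w.max()+1,row]],n,h0);print(row,w.min(),w.max(),q@l)
E
```

```text
bottom yaw -0.55666655 [0.12953927 0.43282902]
cols [155. 281.] l ext [0.05362801 0.20551578]
[[155.0, 139.5, 51.4, 455.1], [161.0, 163.5, 56.1, 485.1], [167.0, 160.5, 64.0, 481.2], [173.0, 159.5, 71.6, 479.8], [179.0, 158.5, 79.2, 478.5], [185.0, 159.5, 86.6, 479.7], [191.0, 162.5, 93.9, 483.5], [197.0, 165.5, 101.3, 487.3], [203.0, 169.5, 108.6, 492.4], [209.0, 172.5, 116.1, 496.3], [215.0, 175.5, 123.6, 500.1], [221.0, 177.5, 131.2, 502.7], [227.0, 178.5, 138.9, 504.0], [233.0, 178.5, 146.6, 503.9], [239.0, 177.5, 154.3, 502.5], [245.0, 175.5, 162.0, 499.8], [251.0, 171.5, 169.6, 494.5], [257.0, 168.5, 177.2, 490.5], [263.0, 165.5, 184.8, 486.5], [269.0, 162.5, 192.3, 482.6], [275.0, 160.5, 199.8, 480.0], [281.0, 134.5, 206.1, 447.6]]
green 167.21875 143 159 64
[0.06522425] [0.4694004]
tip l,u 0.18049353871192586 0.5275051008051168 h0 -0.15982900755336057 [0.51853551 0.24264859 0.08306371]
knob [0.54882774 0.24620711 0.15962719]
150 145 371 [0.03461689 0.32408166]
170 147 368 [0.03442115 0.32371123]
190 149 365 [0.03421665 0.3233242 ]
205 150 363 [0.03338315 0.32336289]
```

Run:
```python
from h import *
u,l,n=axes();k=np.array([0.54883,0.24621,0.15963])
print(delta(k+.07*n,rt()),delta(k+.006*n,rt()))
P=np.load('top.npz')['P'];im=np.load('top.npz')['im']
m=np.zeros(P.shape[:2],bool);m[148:178,200:290]=1;m&=(im.min(-1)>180)&(P[...,2]>.3)&(P[...,2]<.5)
L=P[m];print('lamp',L.mean(0),'u ext',np.percentile(L@[np.cos(PSI),np.sin(PSI),0],[1,99]),'board knob x',k@[np.cos(PSI),np.sin(PSI),0],np.percentile(L[:,2],[5,50,95]))
```

```text
(array([-94.1,   6.6,  74.3]), array([0.063, 0.004, 0.091])) (array([-94.1,   6.1, 138.2]), array([0.063, 0.004, 0.091]))
lamp [0.56805086 0.23490635 0.38647756] u ext [0.57057128 0.61321921] board knob x 0.5738073497674342 [0.38187068 0.38659666 0.39071157]
```

{"name": "apply_moves", "arguments": {"rows": [{"x":-40,"y":3,"z":30,"rx":0.06,"ry":0,"rz":0.09,"claw":0},{"x":-94,"y":6.5,"z":60,"rx":0.06,"ry":0,"rz":0.09,"claw":0},{"x":-94,"y":6.5,"z":74,"rx":0.06,"ry":0,"rz":0.09,"claw":0},{"x":-94,"y":6.3,"z":100,"rx":0.06,"ry":0,"rz":0.09,"claw":0},{"x":-94,"y":6,"z":125,"rx":0.06,"ry":0,"rz":0.09,"claw":0},{"x":-94,"y":6,"z":138,"rx":0.06,"ry":0,"rz":0.09,"claw":0},{"x":-94,"y":6,"z":138,"rx":0.06,"ry":0,"rz":0.09,"claw":0}]}}

```text
time_s: 2.33
position: [0.5454, 0.2459, 0.1643]
tcp_rot: [[-0.901, -0.118, 0.418], [-0.107, 0.993, 0.049], [-0.421, -0.0, -0.907]]
force: [0.2, -0.5, -0.3]
opening: 1.003
grasp_force: 0.0
```

Run:
```python
from h import *
s=read_state();u,l,n=axes();k=np.array([0.54883,0.24621,0.15963])
print(s['time_s'],s['position'],s['force'],delta(k+.006*n,rt(),s))
im,d=capture('wrist');save('w3',im)
```

```text
2.325 [0.54536037 0.24590509 0.16428917] [ 0.17564557 -0.46914423 -0.32896726] (array([-1.2, -0.1, -0.3]), array([ 0.003, -0.015,  0.015]))
```

View pics/w3.png

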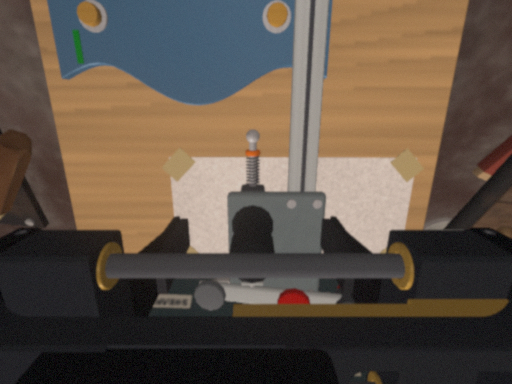

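The fingers (cols 180 and 335) straddle the knob (253,225), so I'll close the gripper.

{"name": "apply_moves", "arguments": {"rows": [{"x":0,"y":0,"z":0,"rx":0,"ry":0,"rz":0,"claw":255},{"x":0,"y":0,"z":0,"rx":0,"ry":0,"rz":0,"claw":255},{"x":0,"y":0,"z":0,"rx":0,"ry":0,"rz":0,"claw":255},{"x":0,"y":0,"z":0,"rx":0,"ry":0,"rz":0,"claw":255},{"x":0,"y":0,"z":0,"rx":0,"ry":0,"rz":0,"claw":255},{"x":0,"y":0,"z":0,"rx":0,"ry":0,"rz":0,"claw":255},{"x":0,"y":0,"z":0,"rx":0,"ry":0,"rz":0,"claw":255},{"x":0,"y":0,"z":0,"rx":0,"ry":0,"rz":0,"claw":255}]}}

```text
time_s: 3.38
position: [0.5467, 0.2449, 0.1653]
tcp_rot: [[-0.9, -0.116, 0.421], [-0.105, 0.993, 0.049], [-0.423, -0.0, -0.906]]
force: [0.2, -1.1, 0.7]
opening: 0.29
grasp_force: 30.0
```

{"name": "apply_moves", "arguments": {"rows": [{"x":3,"y":5,"z":0,"rx":0,"ry":0,"rz":0,"claw":255},{"x":8,"y":14,"z":0,"rx":0,"ry":0,"rz":0,"claw":255},{"x":13,"y":23,"z":0,"rx":0,"ry":0,"rz":0,"claw":255},{"x":18,"y":31,"z":0,"rx":0,"ry":0,"rz":0,"claw":255},{"x":20,"y":35,"z":0,"rx":0,"ry":0,"rz":0,"claw":255},{"x":20,"y":35,"z":0,"rx":0,"ry":0,"rz":0,"claw":255}]}}

```text
time_s: 4.12
position: [0.5255, 0.2785, 0.1573]
tcp_rot: [[-0.899, -0.117, 0.423], [-0.105, 0.993, 0.051], [-0.426, 0.001, -0.905]]
force: [2.8, 1.4, -1.3]
opening: 0.29
grasp_force: 30.1
```

Run:
```python
from h import *
s=read_state();print(s['time_s'],s['position'],s['force'],s['opening'])
p=camera_params('wrist');im,d=capture('wrist');np.savez('w4',im=im,d=d,P=pts('wrist',d))
save('w4',cv2.resize(im[0:220,20:440],(800,419),interpolation=cv2.INTER_CUBIC))
```

```text
4.125 [0.52551988 0.27846855 0.15732208] [ 2.80411741  1.40720982 -1.28830493] 0.28960142490686
```

View pics/w4.png

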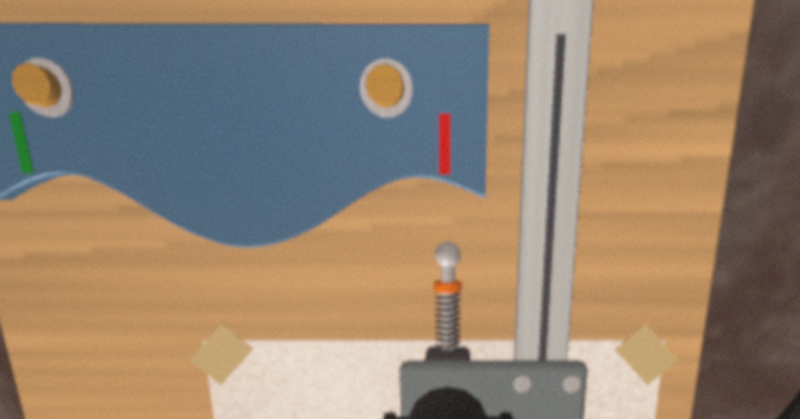

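The crop shows the red mark at crop (444,145) and the stylus ball at (448,254), almost in line with it. The wavy edge is fully visible to the green mark at (22,145).

```bash
cat > edge.py <<'E'
from h import *
from scipy.interpolate import UnivariateSpline
a=np.load('w4.npz');im,P=a['im'].astype(int),a['P'];p=camera_params('wrist')
u,l,n=axes()
wood=(im[...,0]-im[...,2]>60);wood[:,:60]=0;wood[:,285:]=0;wood[110:]=0;wood[:8]=0
X=P[wood]
for _ in range(6):
    c=np.median(X,0);r=(X-c)@n;X=X[abs(r)<.006]
h0=np.median(X@n)
blue=((im[...,2]-im[...,0])>10).astype(np.uint8);blue[145:]=0
up=[]
for x in range(21,274):
    ys=np.where(blue[:,x])[0]
    if len(ys)>8: up.append((x,ys.max()+.5))
up=np.array(up);U=ray('wrist',up,n,h0+.008,p);e=np.stack([U@l,U@u],1)*1e3
rm=(im[...,0]-im[...,2]>90)&(im[...,0]-im[...,1]>90);rm[100:]=0;v,w=np.where(rm);rp=ray('wrist',[[w.mean(),v.mean()]],n,h0+.008,p)[0]
g=(im[...,1]-im[...,0]>30)&(im[...,1]-im[...,2]>10);g[100:]=0;g[:,45:]=0;v,w=np.where(g);gp=ray('wrist',[[w.mean(),v.max()]],n,h0+.008,p)[0]
tip=ray('wrist',[[255.2,133.4]],n,h0+.0055,p)[0];tip=np.array([tip@l,tip@u])*1e3
m=(e[:,0]>tip[0]-165)&(e[:,0]<tip[0]+18);e=e[m]
o=e[:,0].argsort();e=e[o];sp=UnivariateSpline(e[:,0],e[:,1],s=len(e)*.3**2)
xs=np.linspace(e[0,0],e[-1,0],800);dy=sp.derivative()(xs);nn=np.hypot(1,dy)
off=np.stack([xs-5*dy/nn,sp(xs)+5/nn],1)
path=lambda L:np.interp(L,off[:,0],off[:,1])
if __name__=='__main__':
    print('h0',h0,'resid',np.std(e[:,1]-sp(e[:,0])),e[[0,-1]])
    print('tip',tip,'red',rp@l*1e3,'green',gp@l*1e3)
    for L in np.arange(rp@l*1e3,gp@l*1e3-1,-25*0.5): print(round(L,1),round(path(L),1))
E
python3 edge.py
```

```text
h0 -0.15071577015309096 resid 0.2999948124709649 [[ 60.46843018 488.24838708]
 [228.01104385 487.57888669]]
tip [216.20141703 508.08470048] red 214.74604561638083 green 68.85366331749553
214.7 487.8
202.2 486.5
189.7 491.3
177.2 498.3
164.7 504.8
152.2 509.2
139.7 509.9
127.2 506.3
114.7 499.8
102.2 492.2
89.7 486.2
77.2 487.3
```

Run:
```python
import edge
from edge import *
print('cam h',np.array(p['xyz'])@n-h0)
bl=P[(blue>0)];print('blue plane h',np.percentile(bl@n,[5,25,50,75,95]))
X=P[wood];print('wood h',np.percentile(X@n,[5,25,50,75,95]),len(X))
for (r,c) in [(80,120),(100,60),(100,200),(50,350),(20,300),(50,380),(100,380)]: print((r,c),im[r,c],P[r,c]@n,P[r,c]@l,P[r,c]@u)
v,w=np.where(g);k=v>v.max()-4;print('green end',w[k].mean(),v.max())
v2,w2=np.where(rm);print('red',w2.mean(),v2.min(),v2.max())
for hh in (-.1507,-.155,-.1598):
  q=ray('wrist',[[w[k].mean(),v.max()-1.5],[w2.mean(),v2.max()]],n,hh+.008,p);print(hh,q@l)
```

```text
cam h 0.19628564813447535
blue plane h [-0.15284441 -0.1521328  -0.15164709 -0.15117395 -0.15045884]
wood h [-0.16078583 -0.16004578 -0.15952498 -0.15881839 -0.14419418] 3425
(80, 120) [ 74  99 124] -0.15010967080487664 0.12495373729411702 0.47306089254965406
(100, 60) [183 140  93] -0.1597947192470106 0.07516087577768907 0.48578160803752063
(100, 200) [ 84 108 128] -0.150565433896459 0.17808634106295484 0.48589350567822814
(50, 350) [189 144  96] -0.16074815944907608 0.2817121480499917 0.4528236457212096
(20, 300) [189 182 175] -0.14168865902113958 0.2434373859161348 0.4395994850269114
(50, 380) [196 148  98] -0.15924964149786605 0.3018206182525831 0.45307743869974426
(100, 380) [195 146  97] -0.16033284263729083 0.30672674689486884 0.48572414901880634
green end 33.75 90
red 253.0 60 90
-0.1507 [0.07118855 0.21473107]
-0.155 [0.06788778 0.21470874]
-0.1598 [0.06420321 0.21468383]
```

```bash
sed -i 's/^h0=.*/h0=-0.1597/' edge.py
cat >> edge.py <<'E'
    s=read_state();print(s['position'])
    l0,l1=214.7,64.5
    for f in np.linspace(0,150,25):
        L=l0-f; tgt=(L-tip[0])/1e3*l+(path(L)-6-tip[1])/1e3*u
        print(round(f,2),round(L,1),round(path(L),1),delta(np.array(s['position'])+tgt,np.array(s['tcp_rot']),s)[0])
E
python3 edge.py
```

```text
h0 -0.1597 resid 0.3000140889057887 [[ 53.06100641 488.22529268]
 [228.5980762  487.52384644]]
tip [216.22463347 508.9960146 ] red 214.70012587756705 green 61.84634897174825
214.7 487.5
202.2 486.0
189.7 490.6
177.2 497.4
164.7 504.2
152.2 509.2
139.7 510.9
127.2 508.5
114.7 502.8
102.2 495.4
89.7 488.2
77.2 485.1
64.7 489.8
[0.5255472  0.27847694 0.15736645]
0.0 214.7 487.5 [27.5 -1.5 -0.1]
6.25 208.4 485.9 [29.1 -7.8 -0.1]
12.5 202.2 486.0 [ 29.  -14.   -0.1]
18.75 196.0 487.7 [ 27.2 -20.3  -0.1]
25.0 189.7 490.6 [ 24.4 -26.5  -0.1]
31.25 183.4 493.9 [ 21.1 -32.8  -0.1]
37.5 177.2 497.4 [ 17.5 -39.   -0.1]
43.75 171.0 501.0 [ 14.  -45.3  -0.1]
50.0 164.7 504.2 [ 10.8 -51.5  -0.1]
56.25 158.4 507.0 [  8.  -57.8  -0.1]
62.5 152.2 509.2 [  5.8 -64.   -0.1]
68.75 146.0 510.5 [  4.4 -70.3  -0.1]
75.0 139.7 510.9 [  4.1 -76.5  -0.1]
81.25 133.4 510.2 [  4.7 -82.8  -0.1]
87.5 127.2 508.5 [  6.5 -89.   -0.1]
93.75 121.0 506.0 [  9.  -95.3  -0.2]
100.0 114.7 502.8 [  12.2 -101.5   -0.2]
106.25 108.4 499.2 [  15.8 -107.8   -0.2]
112.5 102.2 495.4 [  19.6 -114.    -0.2]
118.75 95.9 491.6 [  23.4 -120.3   -0.2]
125.0 89.7 488.2 [  26.8 -126.5   -0.3]
131.25 83.4 485.7 [  29.2 -132.8   -0.3]
137.5 77.2 485.1 [  29.8 -139.    -0.3]
143.75 70.9 486.9 [  28.  -145.3   -0.3]
150.0 64.7 489.8 [  25.2 -151.5   -0.3]
```

{"name": "apply_moves", "arguments": {"rows": [{"x":6,"y":-1,"z":0,"rx":0,"ry":0,"rz":0,"claw":255},{"x":13,"y":-1.5,"z":0,"rx":0,"ry":0,"rz":0,"claw":255},{"x":20,"y":-1.5,"z":0,"rx":0,"ry":0,"rz":0,"claw":255},{"x":24,"y":-1.5,"z":0,"rx":0,"ry":0,"rz":0,"claw":255},{"x":27.5,"y":-1.5,"z":0,"rx":0,"ry":0,"rz":0,"claw":255},{"x":27.5,"y":-1.5,"z":0,"rx":0,"ry":0,"rz":0,"claw":255}]}}

```text
time_s: 4.92
position: [0.5016, 0.2743, 0.146]
tcp_rot: [[-0.898, -0.117, 0.424], [-0.105, 0.993, 0.052], [-0.427, 0.002, -0.904]]
force: [5.2, 3.0, -1.7]
opening: 0.291
grasp_force: 30.1
```

Run:
```python
from h import *
s=read_state();print(s['time_s'],s['position'].tolist(),s['tcp_rot'].tolist(),s['force'],s['opening'])
im,d=capture('wrist');np.savez('w5',im=im,d=d,P=pts('wrist',d))
w4=np.load('w4.npz')['im']
a=cv2.resize(im[60:220,195:315],None,fx=3,fy=3,interpolation=cv2.INTER_CUBIC)
b=cv2.resize(w4[60:220,195:315],None,fx=3,fy=3,interpolation=cv2.INTER_CUBIC)
save('w5',np.hstack([a,b]))
```

```text
4.925 [0.5015564152266513, 0.27431055847386476, 0.1459994651305571] [[-0.8980745238501475, -0.1170161554696499, 0.42399218031755465], [-0.10492933043064814, 0.9931278696325386, 0.051835028450958026], [-0.4271439865276191, 0.0020625029063014, -0.9041812654855523]] [ 5.15978533  3.00402889 -1.70715883] 0.2912617839717169
```

View pics/w5.png

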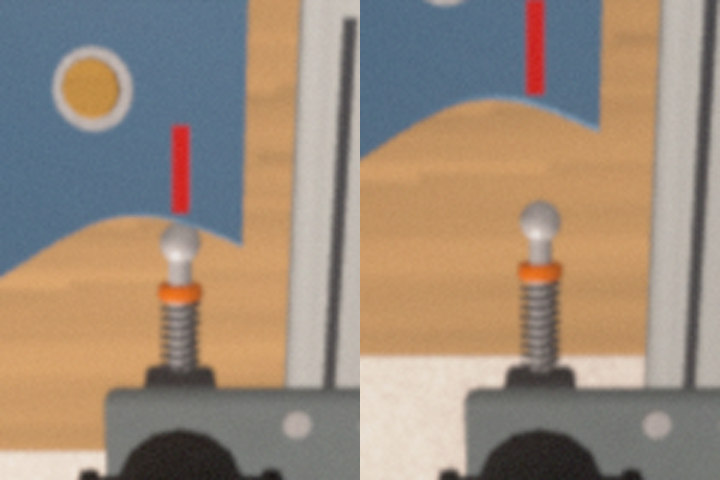

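The left crop shows the ball (180,243) pressed on the edge right at the red mark. Its gap to the collar has shrunk by about 22 crop px, so d ≈ 5.3 mm. Next I'll measure the pads.

Run:
```python
from h import *
u,l,n=axes();h0=-.1597
a=np.load('w2.npz');im,P=a['im'].astype(int),a['P']
m=(im[...,0]-im[...,1]>100)&(im[...,0]-im[...,2]>100);m[:270]=0;m[300:]=0;m[:,265:]&=True;m[:,:265]=0;m[:,298:]=0
Q=P[m];print(m.sum(),Q.mean(0),'h',np.percentile(Q@n-h0,[5,50,95]),'l',(Q@l).mean(),'u',(Q@u).mean(),'tip then .1805 .5275')
Q=P[278:292,229:242].reshape(-1,3);print('grey h',np.percentile(Q@n-h0,[5,50,95]),'l',np.median(Q@l),'u',np.median(Q@u))
s=read_state();q=s['position'];print('TCP h',q@n-h0,'l',q@l,'u',q@u)
a=np.load('w4.npz');P=a['P'];K=P[(P@n-h0>.05)];print('knob top',np.percentile(K@n-h0,[50,90]))
for pd in (35,):
  pass
```

```text
192 [0.59295524 0.2797078  0.17182757] h [0.05027027 0.05191465 0.05378858] l 0.2086170560822086 u 0.6359235173294855 tip then .1805 .5275
grey h [-0.02520383  0.04299992  0.04460242] l 0.1499195177026041 u 0.6371045305811127
TCP h 0.06797310260346157 l 0.2139427434156282 u 0.542159176582334
knob top [0.14150058 0.15949588]
```

{"name": "apply_moves", "arguments": {"rows": [{"x":0,"y":0,"z":0,"rx":0,"ry":0,"rz":0,"claw":80},{"x":0,"y":0,"z":0,"rx":0,"ry":0,"rz":0,"claw":80},{"x":0,"y":0,"z":0,"rx":0,"ry":0,"rz":0,"claw":80},{"x":0,"y":0,"z":0,"rx":0,"ry":0,"rz":0,"claw":80},{"x":0,"y":0,"z":-25,"rx":0,"ry":0,"rz":0,"claw":80},{"x":0,"y":0,"z":-60,"rx":0,"ry":0,"rz":0,"claw":80},{"x":0,"y":0,"z":-60,"rx":0,"ry":0,"rz":0,"claw":255},{"x":-25,"y":15,"z":-60,"rx":0,"ry":0,"rz":0,"claw":255},{"x":-50,"y":30,"z":-60,"rx":0,"ry":0,"rz":0,"claw":255},{"x":-50,"y":30,"z":-60,"rx":0,"ry":0,"rz":0,"claw":255}]}}

```text
time_s: 6.22
position: [0.5185, 0.3064, 0.2211]
tcp_rot: [[-0.898, -0.117, 0.423], [-0.105, 0.993, 0.051], [-0.426, 0.001, -0.905]]
force: [-1.5, 0.1, -0.3]
opening: 0.316
grasp_force: 0.0
```

{"name": "apply_moves", "arguments": {"rows": [{"x":0,"y":0,"z":0,"rx":0,"ry":0,"rz":0,"claw":255},{"x":0,"y":0,"z":0,"rx":0,"ry":0,"rz":0,"claw":255},{"x":0,"y":0,"z":20,"rx":0,"ry":0,"rz":0,"claw":255},{"x":0,"y":0,"z":40,"rx":0,"ry":0,"rz":0,"claw":255},{"x":0,"y":0,"z":45,"rx":0,"ry":0,"rz":0,"claw":255}]}}

```text
time_s: 6.85
position: [0.5343, 0.3067, 0.1784]
tcp_rot: [[-0.901, -0.116, 0.418], [-0.105, 0.993, 0.048], [-0.421, -0.001, -0.907]]
force: [0.1, -0.1, -0.0]
opening: 0.006
grasp_force: 0.0
```

Run:
```python
from h import *
s=read_state();u,l,n=axes();q=s['position'];print(s['time_s'],'h',q@n+.1597,q@l,q@u,s['force']@n,s['force'],s['opening'])
```

```text
6.85 h 0.08197640833574638 0.24231551392112535 0.5887328996839121 -0.06447392775887165 [ 0.13914106 -0.08109495 -0.0111116 ] 0.006392533969782728
```

{"name": "apply_moves", "arguments": {"rows": [{"x":-3,"y":1.5,"z":3,"rx":0,"ry":0,"rz":0,"claw":255},{"x":-3,"y":1.5,"z":7,"rx":0,"ry":0,"rz":0,"claw":255},{"x":-3,"y":1.5,"z":11,"rx":0,"ry":0,"rz":0,"claw":255},{"x":-3,"y":1.5,"z":13,"rx":0,"ry":0,"rz":0,"claw":255},{"x":-3,"y":1.5,"z":13,"rx":0,"ry":0,"rz":0,"claw":255}]}}

```text
time_s: 7.48
position: [0.5435, 0.3103, 0.1698]
tcp_rot: [[-0.899, -0.117, 0.421], [-0.106, 0.993, 0.05], [-0.424, 0.0, -0.906]]
force: [-0.9, -0.1, 1.1]
opening: 0.005
grasp_force: 0.7
```

Run:
```python
from h import *
s=read_state();u,l,n=axes();q=s['position'];print(s['time_s'],'h',q@n+.1597,q@l,q@u,s['force']@n,s['force'],s['opening'])
```

```text
7.475 h 0.07014699885558029 0.2447670152881452 0.5937700362909399 1.3970572816177418 [-0.85879987 -0.05666281  1.14066941] 0.004709162375495689
```

Contact is made, but the pad isn't home yet. I'll press further in small steps.

{"name": "apply_moves", "arguments": {"rows": [{"x":1,"y":0,"z":2,"rx":0,"ry":0,"rz":0,"claw":255},{"x":1,"y":0,"z":3,"rx":0,"ry":0,"rz":0,"claw":255},{"x":1,"y":0,"z":3,"rx":0,"ry":0,"rz":0,"claw":255}]}}

```text
time_s: 7.85
position: [0.5439, 0.3105, 0.1685]
tcp_rot: [[-0.898, -0.117, 0.424], [-0.106, 0.993, 0.05], [-0.427, 0.001, -0.904]]
force: [-5.5, -0.4, 12.4]
opening: 0.005
grasp_force: 6.8
```

Run:
```python
from h import *
s=read_state();u,l,n=axes();q=s['position'];print(s['time_s'],'h',q@n+.1597,q@l,q@u,s['force']@n,s['force'],s['opening'])
```

```text
7.85 h 0.06880621232675782 0.2449105656914406 0.5936421194143227 13.600186386354796 [-5.49568358 -0.37632046 12.44049394] 0.004683648487859978
```

{"name": "apply_moves", "arguments": {"rows": [{"x":0,"y":0,"z":-10,"rx":0,"ry":0,"rz":0,"claw":255},{"x":0,"y":0,"z":-40,"rx":0,"ry":0,"rz":0,"claw":255},{"x":0,"y":0,"z":-60,"rx":0,"ry":0,"rz":0,"claw":255},{"x":25,"y":-15,"z":-60,"rx":0,"ry":0,"rz":0,"claw":80},{"x":51,"y":-31,"z":-60,"rx":0,"ry":0,"rz":0,"claw":80},{"x":51,"y":-31,"z":-60,"rx":0,"ry":0,"rz":0,"claw":80},{"x":51,"y":-31,"z":-60,"rx":0,"ry":0,"rz":0,"claw":80}]}}

```text
time_s: 8.72
position: [0.4774, 0.2714, 0.1997]
tcp_rot: [[-0.899, -0.116, 0.422], [-0.105, 0.993, 0.05], [-0.425, 0.001, -0.905]]
force: [0.8, -0.3, -0.2]
opening: 0.374
grasp_force: 0.0
```

Run:
```python
from h import *
s=read_state();u,l,n=axes();q=s['position'];print(s['time_s'],'h',q@n+.1597,q@l,q@u,s['force'],s['opening'])
R0=np.array([[-0.8980745,-0.1170161,0.4239922],[-0.1049293,0.9931279,0.0518350],[-0.427144,0.0020625,-0.9041813]])
print(delta([0.5015564152,0.2743105585,0.145999465],R0,s))
im,d=capture('wrist');np.savez('w6',im=im,d=d,P=pts('wrist',d));
save('w6',im)
```

```text
8.725 h 0.1269337741771469 0.21389515057985228 0.5427891166360821 [ 0.84366983 -0.3049797  -0.17252473] 0.37408094003867143
(array([ 0.8,  0. , 59. ]), array([-0.016, -0.02 , -0.001]))
```

View pics/w6.png

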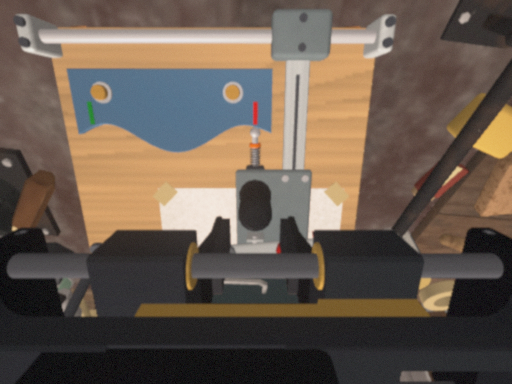

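The ball is still on the edge at the red mark (255,133), with the knob (255,200) between the open fingers. I'll descend and regrip.

{"name": "apply_moves", "arguments": {"rows": [{"x":0,"y":0,"z":0,"rx":0,"ry":0,"rz":0,"claw":80},{"x":0.8,"y":0,"z":0,"rx":0,"ry":0,"rz":0,"claw":80},{"x":0.8,"y":0,"z":25,"rx":0,"ry":0,"rz":0,"claw":80},{"x":0.8,"y":0,"z":50,"rx":0,"ry":0,"rz":0,"claw":80},{"x":0.8,"y":0,"z":59,"rx":0,"ry":0,"rz":0,"claw":80},{"x":0.8,"y":0,"z":59,"rx":0,"ry":0,"rz":0,"claw":255},{"x":0.8,"y":0,"z":59,"rx":0,"ry":0,"rz":0,"claw":255},{"x":0.8,"y":0,"z":59,"rx":0,"ry":0,"rz":0,"claw":255},{"x":0.8,"y":0,"z":59,"rx":0,"ry":0,"rz":0,"claw":255},{"x":0.8,"y":0,"z":59,"rx":0,"ry":0,"rz":0,"claw":255}]}}

```text
time_s: 10.02
position: [0.5002, 0.274, 0.1459]
tcp_rot: [[-0.899, -0.117, 0.422], [-0.105, 0.993, 0.05], [-0.424, 0.0, -0.905]]
force: [-1.8, 0.3, 4.7]
opening: 0.297
grasp_force: 30.0
```

```bash
cat > tr.py <<'E'
# ball offset from stowed: print state and tool-frame moves along the path from here
import sys
from edge import *
s=read_state();q=np.array(s['position'])
P0=np.array([0.50156,0.27431,0.14600]); # TCP at start mark: tip l=214.7, stylus pressed ~5.3
L0,U0,h0p=P0@l*1e3,P0@u*1e3,P0@n
print('t',s['time_s'],'h',q@n-h0p,'l',q@l*1e3,'u',q@u*1e3,'f',s['force'].round(1),s['opening'],s['grasp_force'])
Lc=q@l*1e3-L0+214.7
print('ball l',round(Lc,1),'press est',round(path(Lc)-path(214.7)-(q@u*1e3-U0)+5.5,1))
if len(sys.argv)>1:
    for L in np.linspace(Lc,float(sys.argv[1]),11)[1:]:
        t=q+(L-Lc)/1e3*l+(U0+path(L)-path(214.7)-q@u*1e3)/1e3*u+(h0p-q@n)*n
        print(round(L,1),delta(t,np.array(s['tcp_rot']),s)[0])
E
python3 - <<'E'
exec(open('h.py').read())
a=np.load('w6.npz');im,P=a['im'].astype(int),a['P'];u,l,n=axes()
m=(im[...,0]-im[...,1]>100)&(im[...,0]-im[...,2]>100);m[:235]=0;m[262:]=0;m[:,:265]=0;m[:,298:]=0
Q=P[m];print('red pad h',m.sum(),np.percentile(Q@n+.1597,[5,50,95]) if m.any() else '')
E
python3 tr.py 180; python3 tr.py 150 | tail -4
```

```text
red pad h 14 [0.04316563 0.04392266 0.04464171]
t 10.025 h 0.0005037521443361781 l 213.72732335220985 u 540.8654591667905 f [-1.8  0.3  4.7] 0.29711036067450636 29.989303112961352
ball l 214.5 press est 6.7
211.1 [-0.  -3.5  0.5]
207.6 [ 0.8 -6.9  0.5]
204.2 [  1.1 -10.4   0.5]
200.7 [  0.9 -13.8   0.5]
197.3 [  0.1 -17.3   0.5]
193.8 [ -1.1 -20.7   0.5]
190.4 [ -2.6 -24.2   0.5]
186.9 [ -4.4 -27.6   0.5]
183.5 [ -6.2 -31.1   0.5]
180.0 [ -8.1 -34.5   0.5]
169.4 [-14.1 -45.2   0.5]
162.9 [-17.5 -51.6   0.5]
156.5 [-20.4 -58.1   0.5]
150.0 [-22.6 -64.5   0.5]
```

```bash
cat > press.py <<'E'
from h import *
def measure(im):
    i=im.astype(int);o=(i[...,0]-i[...,2]>120)&(i[...,0]-i[...,1]>60);o[:135]=0;o[175:]=0;o[:,:240]=0;o[:,270:]=0
    v,w=np.where(o)
    T=cv2.cvtColor(np.load('w5.npz')['im'],cv2.COLOR_RGB2GRAY)[191:213,280:308]
    r=cv2.matchTemplate(cv2.cvtColor(im,cv2.COLOR_RGB2GRAY)[180:225,265:325],T,cv2.TM_CCOEFF_NORMED);_,mx,_,loc=cv2.minMaxLoc(r)
    return v.mean(),w.mean(),len(v),mx,loc[1]+180-191,loc[0]+265-280
ref=measure(np.load('w4.npz')['im'])
def press(im):
    m=measure(im);return ((m[0]-m[4])-(ref[0]-ref[4]))/1.4,m
if __name__=='__main__':
    print('w5',press(np.load('w5.npz')['im']))
    im,d=capture('wrist');np.savez('cur',im=im,d=d);print('now',press(im))
E
python3 press.py
```

```text
w5 (np.float64(4.993432819137038), (np.float64(157.65277777777777), np.float64(253.97222222222223), 72, 0.9999802112579346, 0, 0))
now (np.float64(4.548484939487675), (np.float64(159.02985074626866), np.float64(254.1492537313433), 67, 0.9850302338600159, 2, 0))
```

{"name": "apply_moves", "arguments": {"rows": [{"x":1.6,"y":-3,"z":0,"rx":0,"ry":0,"rz":0,"claw":255},{"x":2.6,"y":-7,"z":0,"rx":0,"ry":0,"rz":0,"claw":255},{"x":2.9,"y":-10.5,"z":0,"rx":0,"ry":0,"rz":0,"claw":255},{"x":2.7,"y":-14,"z":0,"rx":0,"ry":0,"rz":0,"claw":255},{"x":1.9,"y":-17.5,"z":0,"rx":0,"ry":0,"rz":0,"claw":255},{"x":0.7,"y":-20.7,"z":0,"rx":0,"ry":0,"rz":0,"claw":255},{"x":-0.8,"y":-24.2,"z":0,"rx":0,"ry":0,"rz":0,"claw":255},{"x":-1.6,"y":-26,"z":0,"rx":0,"ry":0,"rz":0,"claw":255}]}}

```text
time_s: 11.08
position: [0.5032, 0.2484, 0.1459]
tcp_rot: [[-0.9, -0.117, 0.42], [-0.106, 0.993, 0.05], [-0.422, 0.0, -0.906]]
force: [-6.2, 6.1, 5.3]
opening: 0.292
grasp_force: 30.0
```

```bash
python3 press.py; python3 tr.py 153.5
```

```text
w5 (np.float64(4.993432819137038), (np.float64(157.65277777777777), np.float64(253.97222222222223), 72, 0.9999802112579346, 0, 0))
now (np.float64(7.277696026907706), (np.float64(162.8507462686567), np.float64(254.23880597014926), 67, 0.9865447878837585, 2, 0))
t 11.125 h 0.0004971520698200671 l 187.8101123048913 u 540.906117524425 f [-5.   3.2  5.8] 0.29088862424620665 30.004328722134233
ball l 188.6 press est 2.4
185.1 [ 4.3 -3.5  0.5]
181.6 [ 5.2 -7.   0.5]
178.1 [  5.5 -10.5   0.5]
174.6 [  5.2 -14.    0.5]
171.0 [  4.3 -17.5   0.5]
167.5 [  3.1 -21.1   0.5]
164.0 [  1.5 -24.6   0.5]
160.5 [ -0.2 -28.1   0.5]
157.0 [ -2.1 -31.6   0.5]
153.5 [ -4.1 -35.1   0.5]
```

```bash
cat > tr.py <<'E'
import sys
from h import *
from scipy.interpolate import CubicSpline
u,l,n=axes()
Ls=214.7-6.25*np.arange(25)
Us=[487.5,485.9,486.0,487.7,490.6,493.9,497.4,501.0,504.2,507.0,509.2,510.5,510.9,510.2,508.5,506.0,502.8,499.2,495.4,491.6,488.2,485.7,485.1,486.9,489.8]
path=CubicSpline(Ls[::-1],Us[::-1])
s=read_state();q=np.array(s['position'])
P0=np.array([0.50024,0.27400,0.14588])  # TCP at start after regrip: ball l=214.7, pressed 5.2
L0,U0,h0p=P0@l*1e3,P0@u*1e3,P0@n
est=lambda q:path(q@l*1e3-L0+214.7)-path(214.7)-(q@u*1e3-U0)+5.2
Lc=q@l*1e3-L0+214.7
print('t',s['time_s'],'dh',(q@n-h0p)*1e3,'f',s['force'].round(1),s['opening'],'ball l',round(Lc,1),'est',round(float(est(q)),1))
for L in np.linspace(Lc,float(sys.argv[1]),11)[1:]:
    up=U0+path(L)-path(214.7)+5.2-6
    t=q+(L-Lc)/1e3*l+(up-q@u*1e3)/1e3*u+(h0p-q@n)*n
    print(round(L,1),delta(t,np.array(s['tcp_rot']),s)[0])
E
python3 tr.py 153.5
```

```text
t 11.125 dh 0.03657746654453509 f [-5.   3.2  5.8] 0.29088862424620665 ball l 188.7 est 8.8
185.2 [-4.6 -3.5  0. ]
181.7 [-6.6 -7.   0. ]
178.2 [ -8.5 -10.6   0. ]
174.6 [-10.6 -14.1   0. ]
171.1 [-12.6 -17.6   0. ]
167.6 [-14.5 -21.1   0. ]
164.1 [-16.2 -24.7   0. ]
160.5 [-17.8 -28.2   0. ]
157.0 [-19.3 -31.7   0. ]
153.5 [-20.5 -35.2   0. ]
```

{"name": "apply_moves", "arguments": {"rows": [{"x":-3.4,"y":-3.5,"z":0,"rx":0,"ry":0,"rz":0,"claw":255},{"x":-5.5,"y":-7,"z":0,"rx":0,"ry":0,"rz":0,"claw":255},{"x":-7.5,"y":-10.5,"z":0,"rx":0,"ry":0,"rz":0,"claw":255},{"x":-9.5,"y":-14,"z":0,"rx":0,"ry":0,"rz":0,"claw":255},{"x":-11.5,"y":-17.5,"z":0,"rx":0,"ry":0,"rz":0,"claw":255},{"x":-13.5,"y":-21,"z":0,"rx":0,"ry":0,"rz":0,"claw":255}]}}

```text
time_s: 11.88
position: [0.516, 0.2289, 0.1507]
tcp_rot: [[-0.902, -0.117, 0.416], [-0.106, 0.993, 0.049], [-0.419, -0.0, -0.908]]
force: [-7.8, 6.7, 4.5]
opening: 0.288
grasp_force: 30.0
```

```bash
python3 press.py|tail -1; python3 tr.py 132
```

```text
now (np.float64(8.064029337314196), (np.float64(163.9516129032258), np.float64(254.33870967741936), 62, 0.9867260456085205, 2, 0))
t 11.925 dh 0.031837792393324404 f [-6.7  1.9  6.1] 0.29157927158563257 ball l 167.6 est 8.7
164.1 [-4.4 -3.6  0. ]
160.5 [-6.1 -7.1  0. ]
156.9 [ -7.5 -10.7   0. ]
153.4 [ -8.8 -14.3   0. ]
149.8 [ -9.7 -17.8  -0. ]
146.3 [-10.4 -21.4  -0. ]
142.7 [-10.8 -24.9  -0. ]
139.1 [-10.8 -28.5  -0. ]
135.6 [-10.5 -32.1   0. ]
132.0 [ -9.8 -35.6   0. ]
```

{"name": "apply_moves", "arguments": {"rows": [{"x":-3.9,"y":-3.6,"z":0,"rx":0,"ry":0,"rz":0,"claw":255},{"x":-5.6,"y":-7.1,"z":0,"rx":0,"ry":0,"rz":0,"claw":255},{"x":-7,"y":-10.7,"z":0,"rx":0,"ry":0,"rz":0,"claw":255},{"x":-8.2,"y":-14.3,"z":0,"rx":0,"ry":0,"rz":0,"claw":255},{"x":-9.1,"y":-17.8,"z":0,"rx":0,"ry":0,"rz":0,"claw":255},{"x":-9.6,"y":-21.4,"z":0,"rx":0,"ry":0,"rz":0,"claw":255}]}}

```text
time_s: 12.68
position: [0.5265, 0.2083, 0.1545]
tcp_rot: [[-0.903, -0.117, 0.414], [-0.106, 0.993, 0.048], [-0.417, -0.0, -0.909]]
force: [-7.7, 3.5, 6.2]
opening: 0.288
grasp_force: 30.0
```

```bash
python3 press.py|tail -1; python3 tr.py 116
```

```text
now (np.float64(7.329360780065011), (np.float64(162.92307692307693), np.float64(254.3230769230769), 65, 0.989679753780365, 2, 0))
t 12.725 dh 0.049770363385215344 f [-8.4  0.9  5.7] 0.2951160161862702 ball l 145.9 est 7.8
142.9 [-2.1 -3.   0. ]
139.9 [-2.2 -6.   0. ]
136.9 [-2. -9.  0.]
133.9 [ -1.6 -11.9   0. ]
130.9 [ -0.9 -14.9   0.1]
127.9 [ -0.  -17.9   0.1]
125.0 [  1.  -20.9   0.1]
122.0 [  2.2 -23.9   0.1]
119.0 [  3.6 -26.9   0.1]
116.0 [  5.2 -29.9   0.1]
```

{"name": "apply_moves", "arguments": {"rows": [{"x":-1.7,"y":-3,"z":0,"rx":0,"ry":0,"rz":0,"claw":255},{"x":-1.5,"y":-6,"z":0,"rx":0,"ry":0,"rz":0,"claw":255},{"x":-1,"y":-9,"z":0,"rx":0,"ry":0,"rz":0,"claw":255},{"x":0,"y":-12,"z":0,"rx":0,"ry":0,"rz":0,"claw":255},{"x":1.2,"y":-15,"z":0,"rx":0,"ry":0,"rz":0,"claw":255},{"x":2.5,"y":-18,"z":0,"rx":0,"ry":0,"rz":0,"claw":255}]}}

```text
time_s: 13.48
position: [0.53, 0.1905, 0.1552]
tcp_rot: [[-0.899, -0.117, 0.421], [-0.106, 0.993, 0.05], [-0.424, 0.0, -0.906]]
force: [-1.3, 3.4, 7.1]
opening: 0.288
grasp_force: 30.0
```

```bash
python3 press.py|tail -1; python3 tr.py 98
```

```text
now (np.float64(4.282265018683518), (np.float64(158.65714285714284), np.float64(254.35714285714286), 70, 0.9865099787712097, 2, 0))
t 13.525 dh 0.05713937925877488 f [-2.   1.1  6.6] 0.28602637107216644 ball l 127.9 est 4.6
124.9 [ 2.5 -3.   0.1]
121.9 [ 3.7 -6.   0.1]
119.0 [ 5.1 -9.   0. ]
116.0 [  6.7 -12.    0. ]
113.0 [  8.4 -15.    0. ]
110.0 [ 10.1 -18.    0. ]
107.0 [ 11.9 -21.    0. ]
104.0 [ 13.7 -23.9   0. ]
101.0 [ 15.5 -26.9   0. ]
98.0 [ 17.4 -29.9   0. ]
```

{"name": "apply_moves", "arguments": {"rows": [{"x":4,"y":-2.5,"z":0,"rx":0,"ry":0,"rz":0,"claw":255},{"x":5.7,"y":-6,"z":0,"rx":0,"ry":0,"rz":0,"claw":255},{"x":7.1,"y":-9,"z":0,"rx":0,"ry":0,"rz":0,"claw":255},{"x":8.7,"y":-12,"z":0,"rx":0,"ry":0,"rz":0,"claw":255},{"x":10.4,"y":-15,"z":0,"rx":0,"ry":0,"rz":0,"claw":255}]}}

```text
time_s: 14.15
position: [0.5261, 0.1747, 0.1526]
tcp_rot: [[-0.896, -0.116, 0.429], [-0.105, 0.993, 0.05], [-0.432, 0.0, -0.902]]
force: [2.9, 4.1, 7.3]
opening: 0.286
grasp_force: 30.0
```

```bash
python3 press.py|tail -1; python3 tr.py 83
```

```text
now (np.float64(3.5946232953275272), (np.float64(157.69444444444446), np.float64(254.16666666666666), 72, 0.9835415482521057, 2, 0))
t 14.2 dh 0.07004314280903423 f [ 2.5 -0.1  7.8] 0.2912790239213467 ball l 112.7 est 4.2
109.7 [ 3.5 -3.   0. ]
106.7 [ 5.3 -5.9  0. ]
103.8 [ 7.1 -8.9  0. ]
100.8 [  8.9 -11.9  -0. ]
97.8 [ 10.7 -14.8  -0. ]
94.9 [ 12.5 -17.8  -0. ]
91.9 [ 14.1 -20.8  -0.1]
88.9 [ 15.6 -23.8  -0.1]
86.0 [ 16.9 -26.7  -0.1]
83.0 [ 17.9 -29.7  -0.1]
```

{"name": "apply_moves", "arguments": {"rows": [{"x":4.7,"y":-2.5,"z":0,"rx":0,"ry":0,"rz":0,"claw":255},{"x":6.8,"y":-6,"z":0,"rx":0,"ry":0,"rz":0,"claw":255},{"x":8.6,"y":-9,"z":0,"rx":0,"ry":0,"rz":0,"claw":255},{"x":10.4,"y":-12,"z":0,"rx":0,"ry":0,"rz":0,"claw":255},{"x":12.2,"y":-15,"z":0,"rx":0,"ry":0,"rz":0,"claw":255},{"x":14,"y":-18,"z":0,"rx":0,"ry":0,"rz":0,"claw":255}]}}

```text
time_s: 14.95
position: [0.5157, 0.155, 0.1466]
tcp_rot: [[-0.896, -0.116, 0.429], [-0.105, 0.993, 0.049], [-0.432, -0.001, -0.902]]
force: [3.2, 3.9, 7.5]
opening: 0.294
grasp_force: 30.0
```

```bash
python3 press.py|tail -1; python3 tr.py 64.7
```

```text
now (np.float64(6.004658085499293), (np.float64(161.06849315068493), np.float64(253.95890410958904), 73, 0.9849154949188232, 2, 0))
t 15.0 dh 0.07932894187440143 f [1.7 0.3 8.1] 0.28998786647643005 ball l 94.4 est 7.1
91.4 [ 0.5 -3.   0.1]
88.4 [ 2.  -5.9  0.1]
85.5 [ 3.3 -8.9  0.1]
82.5 [  4.2 -11.9   0.1]
79.5 [  4.6 -14.8   0.1]
76.6 [  4.4 -17.8   0.1]
73.6 [  3.7 -20.8   0.1]
70.6 [  2.6 -23.7   0.1]
67.7 [  1.2 -26.7   0.1]
64.7 [ -0.2 -29.7   0.1]
```

{"name": "apply_moves", "arguments": {"rows": [{"x":1.5,"y":-3,"z":0,"rx":0,"ry":0,"rz":0,"claw":255},{"x":3,"y":-6,"z":0,"rx":0,"ry":0,"rz":0,"claw":255},{"x":4.2,"y":-9,"z":0,"rx":0,"ry":0,"rz":0,"claw":255},{"x":4.7,"y":-12,"z":0,"rx":0,"ry":0,"rz":0,"claw":255},{"x":4.8,"y":-15,"z":0,"rx":0,"ry":0,"rz":0,"claw":255}]}}

```text
time_s: 15.62
position: [0.5126, 0.1395, 0.1444]
tcp_rot: [[-0.896, -0.116, 0.428], [-0.105, 0.993, 0.049], [-0.43, -0.001, -0.903]]
force: [2.1, 4.1, 8.1]
opening: 0.287
grasp_force: 30.0
```

```bash
python3 press.py|tail -1; python3 tr.py 64.7
```

```text
now (np.float64(5.668164833154776), (np.float64(160.5974025974026), np.float64(254.33766233766235), 77, 0.9873099327087402, 2, 0))
t 15.675 dh 0.061810568140613364 f [2.  1.8 9.6] 0.28801562615241116 ball l 79.3 est 6.5
77.9 [-0.5 -1.5  0.1]
76.4 [-0.7 -2.9  0.1]
74.9 [-1.  -4.4  0.1]
73.5 [-1.4 -5.8  0.1]
72.0 [-1.9 -7.3  0.1]
70.5 [-2.5 -8.8  0.1]
69.1 [ -3.2 -10.2   0.1]
67.6 [ -3.9 -11.7   0.1]
66.2 [ -4.6 -13.2   0.1]
64.7 [ -5.3 -14.6   0.1]
```

{"name": "apply_moves", "arguments": {"rows": [{"x":-0.6,"y":-3,"z":0,"rx":0,"ry":0,"rz":0,"claw":255},{"x":-1.6,"y":-6,"z":0,"rx":0,"ry":0,"rz":0,"claw":255},{"x":-3.2,"y":-9,"z":0,"rx":0,"ry":0,"rz":0,"claw":255},{"x":-4.9,"y":-12,"z":0,"rx":0,"ry":0,"rz":0,"claw":255},{"x":-6.3,"y":-15,"z":0,"rx":0,"ry":0,"rz":0,"claw":255},{"x":-6.3,"y":-15,"z":0,"rx":0,"ry":0,"rz":0,"claw":255}]}}

```text
time_s: 16.42
position: [0.5144, 0.1256, 0.1445]
tcp_rot: [[-0.902, -0.117, 0.416], [-0.106, 0.993, 0.05], [-0.419, 0.001, -0.908]]
force: [-4.2, 2.4, 5.8]
opening: 0.292
grasp_force: 30.0
```

```bash
python3 press.py|tail -1; python3 tr.py 64.7
python3 - <<'E'
from h import *
im=np.load('cur.npz')['im'].astype(int);u,l,n=axes()
g=(im[...,1]-im[...,0]>30)&(im[...,1]-im[...,2]>10);g[140:]=0;g[:,:180]=0;g[:,330:]=0
v,w=np.where(g);k=v>v.max()-4;print('green px',w.mean(),w[k].mean(),v.min(),v.max(),len(v))
q=ray('wrist',[[w[k].mean(),v.max()-1.5]],n,-.1597+.008);print('green l',q@l)
# bright ball near col 254
c=im[120:152,240:270].min(-1);sat=im[120:152,240:270].max(-1)-c
m=(sat<25)&(c>90);vv,ww=np.where(m);b=[ww.mean()+240,vv.mean()+120];print('ball',b,len(ww),ray('wrist',[b],n,-.1597+.0055)@l)
E
```

```text
now (np.float64(7.84542699233374), (np.float64(163.64556962025316), np.float64(254.0379746835443), 79, 0.989776074886322, 2, 0))
t 16.475 dh 0.09393576503963219 f [-5.5  2.1  5.7] 0.28902905741695245 ball l 65.7 est 10.6
65.6 [-4.6 -0.1  0.1]
65.5 [-4.7 -0.2  0.1]
65.4 [-4.7 -0.3  0.1]
65.3 [-4.8 -0.4  0.1]
65.2 [-4.8 -0.5  0.1]
65.1 [-4.8 -0.6  0.1]
65.0 [-4.9 -0.7  0.1]
64.9 [-4.9 -0.8  0.1]
64.8 [-5.  -0.9  0.1]
64.7 [-5.  -1.   0.1]
green px 253.50285714285715 253.52631578947367 109 138 175
green l [0.06450927]
ball [np.float64(254.31967213114754), np.float64(145.2377049180328)] 122 [0.06508431]
```

{"name": "apply_moves", "arguments": {"rows": [{"x":-1.5,"y":-0.8,"z":0,"rx":0,"ry":0,"rz":0,"claw":255},{"x":-2.5,"y":-1.6,"z":0,"rx":0,"ry":0,"rz":0,"claw":255},{"x":-2.5,"y":-1.6,"z":0,"rx":0,"ry":0,"rz":0,"claw":255}]}}

```text
time_s: 16.85
position: [0.5146, 0.1249, 0.1445]
tcp_rot: [[-0.904, -0.118, 0.411], [-0.107, 0.993, 0.052], [-0.415, 0.003, -0.91]]
force: [-7.3, 3.9, 6.8]
opening: 0.295
grasp_force: 30.0
```

```bash
python3 press.py|tail -1; python3 tr.py 64.7|head -1
python3 - <<'E'
from h import *
im=np.load('cur.npz')['im'].astype(int);s=read_state()
g=(im[...,1]-im[...,0]>30)&(im[...,1]-im[...,2]>10);g[140:]=0;g[:,:180]=0;g[:,330:]=0
v,w=np.where(g);print('green',w.mean(),v.max());print(s['position'].tolist(),s['tcp_rot'].tolist())
E
```

```text
now (np.float64(7.922339230186302), (np.float64(163.75324675324674), np.float64(253.93506493506493), 77, 0.9903286099433899, 2, 0))
t 16.9 dh 0.10623192640596413 f [-7.6  3.9  6.6] 0.2914177069038471 ball l 65.0 est 10.8
green 254.5142857142857 138
[0.5146162399061459, 0.12494149150145263, 0.14454573506845028] [[-0.9037330850558104, -0.11837382648809944, 0.4114050901217346], [-0.10660897622339388, 0.9929654318758399, 0.051518708138177105], [-0.4146094996066866, 0.002699685572833518, -0.9099954255564698]]
```

{"name": "apply_moves", "arguments": {"rows": [{"x":0,"y":0,"z":0,"rx":0,"ry":0,"rz":0,"claw":80},{"x":0,"y":0,"z":0,"rx":0,"ry":0,"rz":0,"claw":80},{"x":0,"y":0,"z":0,"rx":0,"ry":0,"rz":0,"claw":80},{"x":0,"y":0,"z":0,"rx":0,"ry":0,"rz":0,"claw":80},{"x":0,"y":0,"z":-25,"rx":0,"ry":0,"rz":0,"claw":80},{"x":0,"y":0,"z":-60,"rx":0,"ry":0,"rz":0,"claw":80},{"x":0,"y":0,"z":-60,"rx":0,"ry":0,"rz":0,"claw":255},{"x":0,"y":0,"z":-60,"rx":0,"ry":0,"rz":0,"claw":255}]}}

```text
time_s: 17.9
position: [0.4944, 0.121, 0.2003]
tcp_rot: [[-0.9, -0.116, 0.421], [-0.105, 0.993, 0.049], [-0.424, -0.0, -0.906]]
force: [0.1, -0.3, 0.4]
opening: 0.54
grasp_force: 0.0
```

Run:
```python
from h import *
u,l,n=axes();lv=np.array([np.cos(PSI),np.sin(PSI),0])
for f in('scene','top'):
    P=np.load(f+'.npz')['P'];x,y,z=P@lv,P@l,P[...,2]
    for a in ((0,.06),(.30,.36)):
        m=(z>.18)&(z<.34)&(y>a[0])&(y<a[1])&(x>.5)&(x<.68);print(f,a,m.sum(),[(np.round(k[m].min(),3),np.round(np.median(k[m]),3)) for k in (x,y,z)] if m.any() else '')
s=read_state();q=s['position'];print(s['time_s'],'h',q@n+.1597,q@l,q@u,'lv',q@lv,s['force'],s['opening'])
r=delta(np.array([0.5146,0.1249,0.1445])+.05*u-.030*l+.014*n,rt(),s);print(r)
im,d=capture('wrist');np.savez('w7',im=im,d=d,P=pts('wrist',d))
# grey pad height and ball still on edge
```

```text
scene (0, 0.06) 97 [(np.float64(0.615), np.float64(0.622)), (np.float64(0.036), np.float64(0.041)), (np.float64(0.181), np.float64(0.265))]
scene (0.3, 0.36) 76 [(np.float64(0.616), np.float64(0.623)), (np.float64(0.3), np.float64(0.305)), (np.float64(0.181), np.float64(0.266))]
top (0, 0.06) 0 
top (0.3, 0.36) 0 
17.9 h 0.1277568325811576 0.06244846976837155 0.5424341545927058 lv 0.5051120641510546 [ 0.08727985 -0.32730079  0.36644391] 0.5400788109548422
(array([-45. , -28.4,  45.3]), array([-0.002,  0.013, -0.005]))
```

{"name": "apply_moves", "arguments": {"rows": [{"x":0,"y":0,"z":0,"rx":0,"ry":0,"rz":0,"claw":255},{"x":-23,"y":-14,"z":0,"rx":0,"ry":0,"rz":0,"claw":255},{"x":-46,"y":-28.5,"z":0,"rx":0,"ry":0,"rz":0,"claw":255},{"x":-46,"y":-28.5,"z":15,"rx":0,"ry":0,"rz":0,"claw":255},{"x":-46,"y":-28.5,"z":35,"rx":0,"ry":0,"rz":0,"claw":255},{"x":-46,"y":-28.5,"z":45,"rx":0,"ry":0,"rz":0,"claw":255},{"x":-46,"y":-28.5,"z":45,"rx":0,"ry":0,"rz":0,"claw":255}]}}

```text
time_s: 18.82
position: [0.5565, 0.1002, 0.1772]
tcp_rot: [[-0.901, -0.117, 0.417], [-0.106, 0.993, 0.05], [-0.42, 0.001, -0.908]]
force: [0.7, 0.2, 0.2]
opening: 0.008
grasp_force: 0.0
```

{"name": "apply_moves", "arguments": {"rows": [{"x":0,"y":0,"z":4,"rx":0,"ry":0,"rz":0,"claw":255},{"x":0,"y":0,"z":8,"rx":0,"ry":0,"rz":0,"claw":255},{"x":0,"y":0,"z":11,"rx":0,"ry":0,"rz":0,"claw":255},{"x":0,"y":0,"z":13,"rx":0,"ry":0,"rz":0,"claw":255},{"x":0,"y":0,"z":13,"rx":0,"ry":0,"rz":0,"claw":255}]}}

```text
time_s: 19.45
position: [0.5635, 0.1002, 0.1676]
tcp_rot: [[-0.899, -0.116, 0.421], [-0.105, 0.993, 0.049], [-0.424, -0.0, -0.906]]
force: [-0.6, -1.9, 1.6]
opening: 0.002
grasp_force: 1.0
```

Run:
```python
from h import *
s=read_state();u,l,n=axes();q=s['position'];print(s['time_s'],'h',q@n+.1597,q@l,q@u,s['force']@n,s['force'],s['opening'])
```

```text
19.45 h 0.07009721370309693 0.0337620023185214 0.5886391473021145 1.8186607732354167 [-0.63308048 -1.94987389  1.60739413] 0.0024584608935863256
```

{"name": "apply_moves", "arguments": {"rows": [{"x":0,"y":0,"z":2,"rx":0,"ry":0,"rz":0,"claw":255},{"x":0,"y":0,"z":3,"rx":0,"ry":0,"rz":0,"claw":255},{"x":0,"y":0,"z":3,"rx":0,"ry":0,"rz":0,"claw":255}]}}

```text
time_s: 19.82
position: [0.5641, 0.1005, 0.1664]
tcp_rot: [[-0.899, -0.116, 0.423], [-0.106, 0.993, 0.049], [-0.425, -0.0, -0.905]]
force: [-9.0, -4.0, 15.7]
opening: 0.005
grasp_force: 9.5
```

{"name": "apply_moves", "arguments": {"rows": [{"x":0,"y":0,"z":-10,"rx":0,"ry":0,"rz":0,"claw":255},{"x":0,"y":0,"z":-40,"rx":0,"ry":0,"rz":0,"claw":255},{"x":0,"y":0,"z":-75,"rx":0,"ry":0,"rz":0,"claw":255},{"x":30,"y":10,"z":-90,"rx":0,"ry":0,"rz":0,"claw":255},{"x":60,"y":30,"z":-110,"rx":0,"ry":0,"rz":0,"claw":255},{"x":60,"y":30,"z":-110,"rx":0,"ry":0,"rz":0,"claw":255},{"x":60,"y":30,"z":-110,"rx":0,"ry":0,"rz":0,"claw":255}]}}

```text
time_s: 20.7
position: [0.4617, 0.1188, 0.2394]
tcp_rot: [[-0.899, -0.117, 0.422], [-0.106, 0.993, 0.049], [-0.425, -0.0, -0.905]]
force: [-0.1, 0.5, 0.7]
opening: 0.003
grasp_force: 0.0
```

Run:
```python
from h import *
u,l,n=axes();s=read_state();print(s['time_s'],s['position'],s['force'])
im,d=capture('wrist');P=pts('wrist',d);i=im.astype(int);h=P@n+.1597
m=(i[...,0]-i[...,1]>100)&(i[...,0]-i[...,2]>100)
k,lab,st,ce=cv2.connectedComponentsWithStats(m.astype(np.uint8))
for j in range(1,k):
    if st[j,4]>8: Q=P[lab==j];print('red blob',ce[j],st[j,4],'h',np.median(Q@n)+.1597,'l',np.median(Q@l),'u',np.median(Q@u))
g=(i[...,1]-i[...,0]>30)&(i[...,1]-i[...,2]>10);g[180:]=0
k,lab,st,ce=cv2.connectedComponentsWithStats(g.astype(np.uint8))
for j in range(1,k):
    if st[j,4]>15: print('green',ce[j],st[j,4],ray('wrist',[ce[j]],n,-.1517)@l)
o=(i[...,0]-i[...,2]>120)&(i[...,0]-i[...,1]>60)&~m;o[220:]=0
k,lab,st,ce=cv2.connectedComponentsWithStats(o.astype(np.uint8))
for j in range(1,k):
    if st[j,4]>8: q=ray('wrist',[ce[j]],n,-.1542);print('orange',ce[j],st[j,4],q@l,q@u)
```

```text
20.7 [0.46170892 0.11879036 0.23942059] [-0.10426698  0.49672009  0.6606555 ]
red blob [390.54545455 123.89090909] 55 h 0.008105194132384697 l 0.21433031286234183 u 0.4700510107382522
red blob [254.57142857 150.35714286] 14 h 0.009747044223895912 l 0.06404378769666619 u 0.4987923721152821
red blob [ 84.04564315 299.80912863] 241 h -0.12431685562545258 l -0.268061826945928 u 0.8106214890554584
green [254.50666667 123.37333333] 75 [0.06404879]
orange [256.8 149.5] 10 [0.06666923] [0.49875851]
```

The grey pad went home at the same depth as the red one did (TCP 68.7 mm against 68.8 mm above the board). The stylus rests at the green mark, and the arm is clear.

```bash
python3 -c "
from rig import hand_in;print(hand_in())"
```

```text
the job is handed in; nothing more can be done
None
```

The outline was traced from the red mark to the green mark with the pencil down, and the stylus stayed pressed in about 3.6–8 mm at every check by camera. The pencil was then lifted with the grey pad (judged by press depth, not seen), the arm backed clear, and the job was handed in at about 21 s.

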